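Set a needle valve: seat it by feel, then open it three turns

TASK

Set the purge valve on the bench: turn its crank clockwise until you feel the needle come up on its seat, gently, without forcing it. From there open it exactly three full turns, counting them yourself because no dial shows them, then let go of the handle. Leave the other things on the bench alone.

Things in the scene. Friction and masses are not known exactly. Their poses are not given: they have to be found in the camera images.
- crank_axis (a point): Point on the crank's upright turning axis, 133 mm above the bench, level with the handle's middle. The crank is on top of the valve; its arm lies 92 to 105 mm above the bench, its hub nut reaches to 113 mm. Clockwise seen from above closes. At the start the valve is between 0.4 and 1.1 turns open; it can open 4.6 turns. Turning takes about 4 to 6 N at the handle, either way.
- handle (a point): Centre of the crank's upright black sleeve, 22 mm in diameter, 55 mm tall (106 to 161 mm above the bench), 52 mm from the crank's axis. It spins freely on its pin, so it can be gripped from above and led round without turning the hand. The direction from crank_axis to here is the crank's angle; at which angle the valve seats is not marked and differs every time.
- needle (a joint): Lift of the needle off its seat, hidden in the block: 0 = seated, 0.25 mm (0.00025 m) for each turn of opening. The reading's noise is larger than the travel of a turn, so turns cannot be read from it. At 0 the stem stops dead and only the crank gives, springily: about 1.5 N more at the handle for every mm it is pushed on (4 N m per rad).
- stem_load (a joint): Springy wind-up between crank and stem, hidden in the block, as a length: +0.3 mm (0.0003 m) at 1.2 N m of closing torque, negative when opening, near 0 when released. More than 1.2 N m (23 N at the handle), either way, damages the needle. Too small to be read through the noise; feel the force instead.
- manifold: Needle valve, fixed: aluminium block (66x70 mm) on a dark steel plate (120x130x10 mm), with a round steel bonnet up to 86 mm above the bench and the crank on that. Origin at the centre of the plate's underside on the bench, z up, y towards the left one of its two flanged stubs (which reach 82 mm to either side, up to 56 mm above the bench).
- tri_clamp: ring-shaped pipe clamp, 54x73x14 mm, loose; a bystander, to be left alone. Origin at the centre of its underside.
- ferrule_2: flanged steel ferrule, 46 mm across, 30 mm tall, loose; a bystander, to be left alone. Origin at the centre of its underside.
- tube_offcut_1: steel tube offcut, 34 mm across, 260 mm long, lying loose; a bystander, to be left alone. Origin at the centre of its underside.
- mug_1: white mug, 72x101x92 mm, loose; a bystander, to be left alone. Origin at the centre of its underside.
- tape_measure: tape measure, 72x79x36 mm, loose; a bystander, to be left alone. Origin at the centre of its underside.
- spanner_1: steel spanner, 171 mm long, lying loose; a bystander, to be left alone. Origin at the centre of its underside.
There are look-alikes about, which are no part of the job. What is shaped like the manifold but brown is not meant.

How it is judged:
By the outcome, as a careful person would: the job done as asked, in the order asked, and still so for the second after the job is handed in, with the robot touching nothing.
It also fails if it takes over 72 s, if anything falls off the work surface, if the arm or the gripper's body presses on something with over 40 N, if the wrist force passes 120 N, or if a joint passes its speed limit or range.

ROBOT

A 6-joint arm with a two-finger parallel gripper is mounted at the origin on a cart in front of the work surface, level with it; the furniture and walls round the work are solid. World frame = base frame: x ahead of the robot, y to its left, z up, the work surface at z = 0. Lengths are in mm, angles in rad, forces in N, time in s.
With the tool pointing down it reaches from about 350 to 725 mm from the base axis. Payload 4.3 kg.
Tool frame: the origin (TCP) lies at the very end of the fingers, on their centre line; the grasp point (between the pads) lies 19 mm behind it (arm.grasp_offset is the distance from the TCP to the grasp point, in mm); z points along the fingers, y is the direction in which the jaws open and shut (so a half turn about z gives the same grasp; the last joint's range is limited). The gripper opens to 85 mm and grips with 20 to 120 N. Pads are 22 mm wide; open, the fingers measure 114 mm over their backs; the gripper's body (76 mm by 85 mm) begins 54 mm behind the grasp point. The pads swing forward as they close: fully open they stand 13 mm farther back than shut.
Start: joints at [-0.11, 0.377, 0.081, 1.274, 0, 1.46], TCP at [575.036, 0.002, 231.329] pointing down, gripper open.
Joint ranges: [-2.72, 2.72], [-0.84, 1.66], [-1.02, 1.22], [-1.77, 2.12], [-1.37, 1.28], [-3.14, 3.14]. Speed limits (rad/s): [2.57, 2.57, 3.14, 3.14, 3.14, 3.14].

INTERFACE

Orientations are given as a unit quaternion [w, x, y, z].
In Python, from rig import status, read_camera, calibration, arm, models gives the robot as it stands.
- The arm moves only by the tool servo_tool, never from a script. Its argument "commands" is a list that holds one entry, the list of rows, each a list of 4 numbers: the shift along the tool's x, y, z in mm, then the turn about the tool's z in degrees. A call has 1 to 8 rows; each row is the pose to reach, as a shift and turn from the pose measured when the call began, along the tool's axes at that moment; what a row does not reach only later rows make up. A row lasts 1/8 s, in which the tool goes at most 62.5 mm and 10.7 degrees, less where a joint would pass 70% of its speed; a pose out of reach is approached as far as the arm can. A call with a gripper value outside its range is refused whole. "grip" is the finger opening in mm, from 0 to 85.4, set as the call begins (left out, the last holds). The fingers move at their own pace and stop on an object; "force" is the grip in N (left out, the last holds). Time passes only in rows, so rows that repeat a pose let the fingers close. It gives the time, the measured TCP pose, the force and the opening at its end, in the units of the state.
- status.read_state(): the state, without advancing time (a new reading comes with each control period).
- read_camera(name): name is "scene" or "side" or "wrist"; returns (picture, depth): 480x640x3 uint8, blue, green, red; 480x640 float32, mm along the optical axis (not along the pixel's ray), 0 where there is no reading.
- calibration(name): a dict with "fx", "fy", "cx", "cy" (pixels), "k1" (the pictures are not rectified: a ray, as slopes to the right and down, at radius r is drawn at 1 + k1 r^2 times it, then the intrinsics apply), "rvec" (rotation vector, rad) and "tvec" (3), from world to camera coordinates, as OpenCV has them. Camera axes: x right, y down, z forward; pixel columns grow to the right and rows downward; lengths in mm; the calibration is good to about 2 mm. A picture is of the moment at which its call begins: read the wrist's pose just before it. calibration takes no time and is no camera call; for the wrist camera it gives the pose at the moment of the call.
- arm.hand_in(): hands the job in, once; it reports no verdict.
Trained networks look in the newest picture that a camera, given by its name, has taken for a name from the list of things; names that differ only in an ending like _2 or _b are one class to them, and where a whole thing is asked for, a point or a joint stands for the part that bears it (a point fixed in the world has none). Each returns a list of dicts, best first, with "confidence" (0 to 1); they miss things now and then, are a little off and sometimes report something else, mostly with a low value. They report only what shows in the picture. A call takes as long as a camera call. They do not tell look-alikes from the thing itself.
- models.trace(camera, query): "pixels" (480x640 bool, what is visible of it) and "extent" ([left, top, width, height] in pixels, round what is visible of it).
The state is a dict: "t": time; "q": joint angles; "joint_velocities": joint speeds; "joint_torque": joint torques, N m; "ee_pos": TCP position; "tool_rot": TCP orientation; "ft_force": force on the tool from outside, world axes, zero at the start; "wrist_torque": the same for the moment, N m; "width": finger opening in mm.
Only numpy, scipy, OpenCV 4.12 (cv2) and the standard library are available. Lean on these libraries where they do the work, as an engineer would, in place of code of your own. Each camera call takes 0.05 s, during which the arm holds its last target.

## Working session

There is one attempt and no reset: what is moved stays moved. The work goes in short steps, Python scripts to look and compute and a tool call to move; the robot and the scene stay as the last step left them, time stands still between calls to the robot, and variables do not carry over. Pictures are saved under pics/ and viewed, and the job is handed in when it is done.

Besides the shell and the picture viewer there is one more tool, called by a JSON object that holds its "op" and its "data". servo_tool: Moves the arm, as the interface text tells. Its arguments: {"type":"object","properties":{"commands":{"type":"array"},"grip":{"type":"number"},"force":{"type":"number"}},"required":["commands"]}

```bash
mkdir -p pics; ls
python3 - <<'E'
from rig import status, read_camera, calibration, arm, models
import cv2
for n in ("scene","side"):
    p,d=read_camera(n); cv2.imwrite(f"pics/{n}0.png",p)
    for q in ("handle","manifold"):
        for r in models.trace(n,q): print(n,q,r["confidence"],r["extent"])
s=status.read_state(); print(s)
E
```

```text
pics
scene handle 0.42 [291.4, 244.8, 5.8, 16.4]
scene manifold 0.76 [272.0, 239.6, 57.1, 52.3]
scene manifold 0.55 [442.9, 315.1, 61.5, 52.3]
side handle 0.7 [305.4, 216.8, 13.9, 20.2]
side handle 0.29 [257.4, 345.1, 108.0, 16.2]
side manifold 0.96 [365.7, 360.7, 73.4, 72.8]
side manifold 0.73 [311.1, 237.7, 42.4, 34.7]
{'t': 0.3, 'q': array([-1.10281303e-01,  3.77588308e-01,  8.05214531e-02,  1.27439065e+00,
       -2.38579538e-05,  1.46049430e+00]), 'joint_velocities': array([-0.00046693, -0.00135452,  0.00295243,  0.00022791,  0.0022718 ,
        0.00083153]), 'joint_torque': array([-6.37534977e-04, -4.63006318e+01,  2.69674855e+01,  1.06719579e-02,
       -1.27655103e-04, -1.56115402e-05]), 'ee_pos': array([5.74797971e+02, 3.17226143e-02, 2.30978962e+02]), 'tool_rot': array([-2.50615586e-04,  7.07099411e-01,  7.07114074e-01, -2.15923772e-04]), 'ft_force': array([-0.514005  ,  0.63385183, -0.45411338]), 'wrist_torque': array([-0.04780337,  0.01114646, -0.02620374]), 'width': 85.39466841186565}
```

View pics/scene0.png

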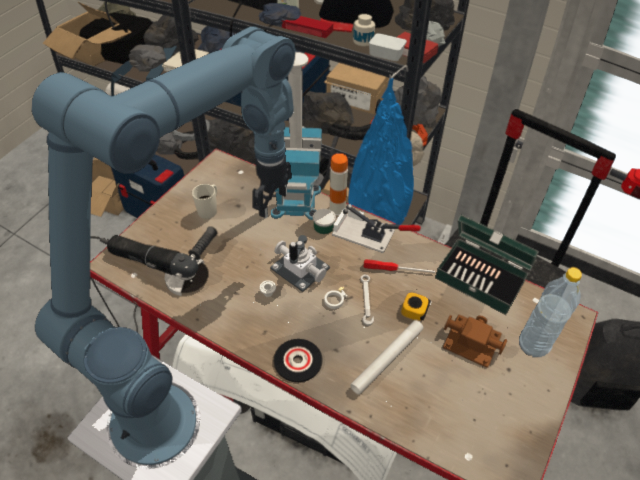

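View pics/side0.png

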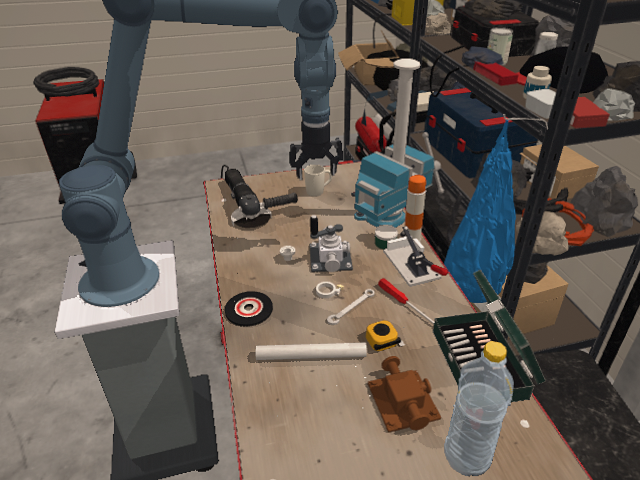

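Candidates: the grey valve with a black handle at scene (298,265) / side (330,250), and the brown look-alike at scene (474,338) / side (402,395). The grey one fits the description. I'll check it in a close crop.

```bash
cat > h.py <<'E'
from rig import status, read_camera, calibration, arm, models
import cv2, numpy as np
def ray(n,u,v,c=None):
    c=c or calibration(n)
    x=(u-c["cx"])/c["fx"]; y=(v-c["cy"])/c["fy"]
    a,b=x,y
    for _ in range(20):
        f=1+c["k1"]*(a*a+b*b); a,b=x/f,y/f
    R=cv2.Rodrigues(np.array(c["rvec"],float))[0]; t=np.array(c["tvec"],float).ravel()
    return -R.T@t, R.T@np.array([a,b,1.0])
def atz(n,u,v,z,c=None):
    o,d=ray(n,u,v,c); return o+d*(z-o[2])/d[2]
def atd(n,u,v,dep,c=None):
    o,d=ray(n,u,v,c); return o+d*dep
E
python3 - <<'E'
from h import *
ims=[]
for n,(u,v) in (("scene",(298,262)),("side",(330,243))):
    p,d=read_camera(n)
    c=p[v-36:v+36,u-48:u+48]; ims.append(cv2.resize(c,(768//2,576//2),interpolation=cv2.INTER_CUBIC))
    for q in ("handle","manifold"):
        for r in models.trace(n,q):
            m=r["pixels"]; vv,uu=np.nonzero(m)
            print(n,q,r["confidence"],uu.mean(),vv.mean(),"z133:",atz(n,uu.mean(),vv.mean(),133).round(1),"depth:",atd(n,uu.mean(),vv.mean(),np.median(d[m])).round(1))
cv2.imwrite("pics/crop1.png",np.hstack(ims))
E
```

```text
scene handle 0.67 293.05882352941177 251.52100840336135 z133: [543.8 -75.4 133. ] depth: [538.5 -78.8 140.3]
scene manifold 0.94 473.0194174757282 339.31650485436893 z133: [ 521.6 -594.5  133. ] depth: [ 592.2 -593.9   33.4]
scene manifold 0.86 299.45010615711254 267.8287331917905 z133: [ 504. -119.  133.] depth: [575.8 -74.7  29.4]
scene manifold 0.64 204.92789115646258 200.04897959183674 z133: [584.9 252.  133. ] depth: [642.8 309.3  57.3]
side handle 0.51 313.5229357798165 225.91743119266056 z133: [542.7 -75.4 133. ] depth: [541.4 -81.1 137. ]
side handle 0.42 382.5074626865672 335.4738805970149 z133: [ 582.6 -514.7  133. ] depth: [ 622.6 -424.8   29.6]
side manifold 0.78 402.86172106824927 397.9824925816024 z133: [ 563.4 -675.   133. ] depth: [ 599.  -608.8   35.3]
side manifold 0.68 330.039886039886 257.52801519468187 z133: [ 548.1 -224.5  133. ] depth: [583.9 -98.4  29.4]
```

View pics/crop1.png

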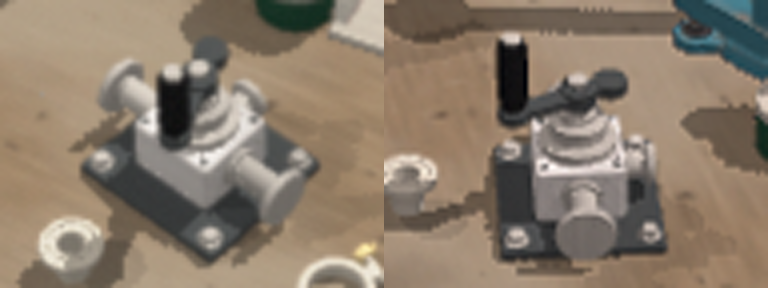

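Run:
```python
from h import *
print("hub",atz("scene",300,242,113),atz("side",330.2,225.5,113))
p,d=read_camera("wrist"); cv2.imwrite("pics/wrist0.png",p)
for q in ("handle","manifold"):
    for r in models.trace("wrist",q): print(q,r["confidence"],r["extent"])
c=calibration("wrist"); print(c, ray("wrist",320,240))
```

```text
hub [597.87071268 -64.66580278 113.        ] [595.82124028 -58.61488553 113.        ]
manifold 0.65 [268.2, 184.9, 147.7, 177.6]
{'fx': 395.09153886384973, 'fy': 395.09153886384973, 'cx': 314.3941021149874, 'cy': 244.0369297865362, 'k1': -0.02969591955622866, 'rvec': array([-2.81709961e+00,  3.10727720e-04, -6.82904984e-04]), 'tvec': array([-575.63574107,  -41.67517847,  379.16038099])} (array([575.45778978,  81.30761352, 372.95217599]), array([ 0.01462898, -0.30914567, -0.95106292]))
```

View pics/wrist0.png

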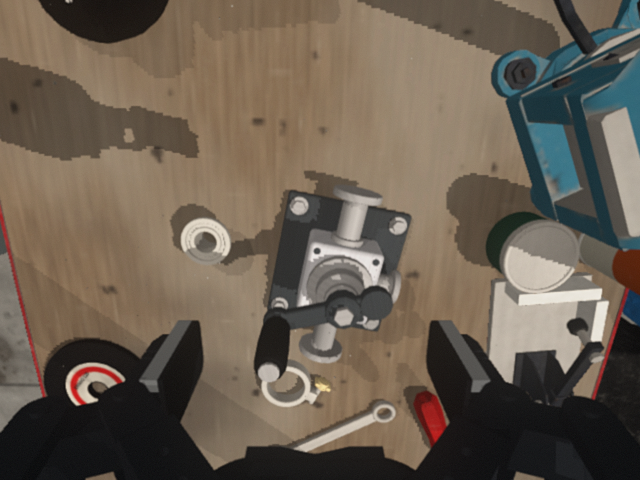

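Run:
```python
from h import *
p=cv2.imread("pics/wrist0.png")
cv2.imwrite("pics/wcrop.png",cv2.resize(p[260:400,230:420],None,fx=4,fy=4,interpolation=cv2.INTER_CUBIC))
```

```text
(no output)
```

View pics/wcrop.png

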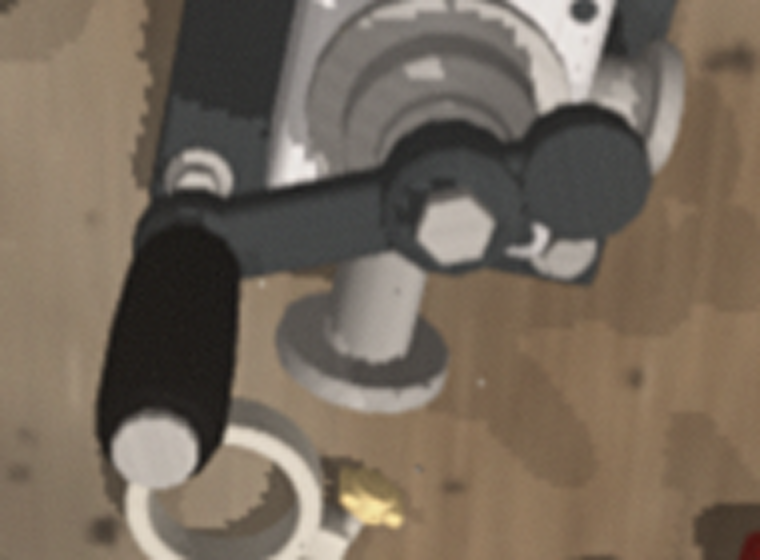

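Run:
```python
from h import *
p,d=read_camera("wrist")
h=atz("wrist",343.75,317,113);print("hub",h,atd("wrist",344,317,d[317,344]))
t=atz("wrist",268.75,372.3,163);print("top",t,atd("wrist",269,372,d[372,269]))
for z in (161,165): 
  t=atz("wrist",268.75,372.3,z); v=t-h; print(z,t,np.hypot(*v[:2]),np.degrees(np.arctan2(v[1],v[0])))
```

```text
hub [597.32371309 -63.19270122 113.        ] [597.50832032 -63.18806467 113.0087883 ]
top [546.70029172 -74.81321081 163.        ] [547.06868418 -73.48799548 164.47993931]
161 [546.4263504  -76.30043704 161.        ] 52.55810371930016 -165.5582772163405
165 [546.97423303 -73.32598458 165.        ] 51.359065158987136 -168.62072629903102
```

Grey valve confirmed: grey block, hub nut at wrist px (344,317), sleeve top at (269,372). The axis is near (597.4, -63.1), and the handle near (546.8, -74.2) at an angle of about -168°. I'll move above the handle.

{"op": "servo_tool", "data": {"commands": [[[-25,-10,15,0],[-50,-20,30,0],[-74,-28,40,0],[-74,-28,45,0],[-74,-28,45,0]]], "grip": 55, "force": 40}}

```text
t: 1.42
ee_pos: [547.0, -73.6, 186.2]
tool_rot: [-0.0, 0.707, 0.707, 0.0]
ft_force: [0.0, -0.4, 1.0]
width: 54.9
```

Run:
```python
from h import *
s=status.read_state(); print(s["t"],s["ee_pos"],s["ft_force"],s["width"])
p,d=read_camera("wrist"); cv2.imwrite("pics/wrist1.png",p)
```

```text
1.425 [547.00697287 -73.58759881 186.15964584] [ 0.01458386 -0.35877978  0.98387774] 54.898975338552255
```

View pics/wrist1.png

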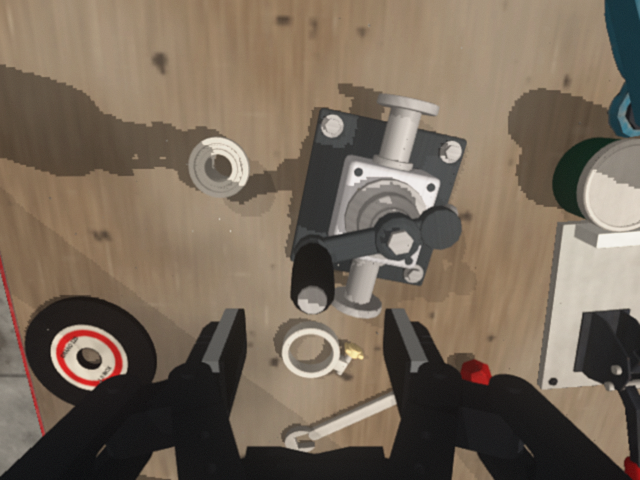

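Run:
```python
from h import *
p=cv2.imread("pics/wrist1.png")
cv2.imwrite("pics/wcrop1.png",cv2.resize(p[200:330,280:470],None,fx=4,fy=4,interpolation=cv2.INTER_CUBIC))
h=atz("wrist",400,240,113); t=atz("wrist",312.5,299,164); print(h,t)
```

```text
[596.95339149 -61.99153496 113.        ] [546.9572071  -73.98484353 164.        ]
```

View pics/wcrop1.png

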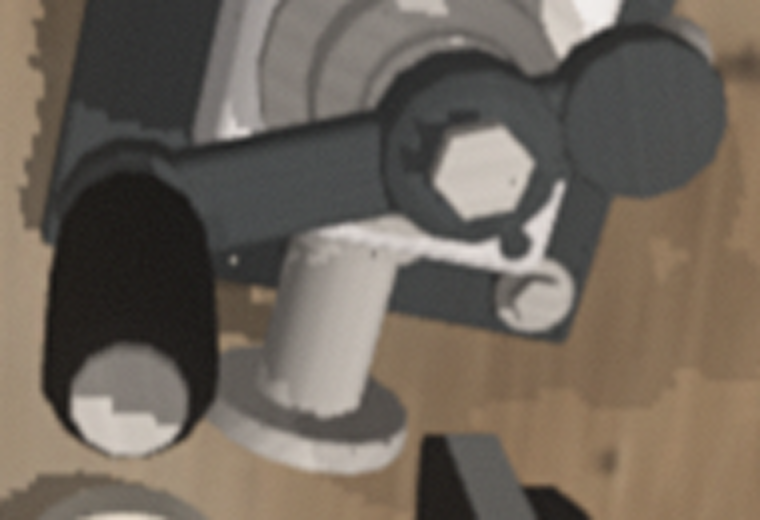

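{"op": "servo_tool", "data": {"commands": [[[-0.5,0,20,0],[-0.5,0,45,0],[-0.5,0,62,0],[-0.5,0,67,0],[-0.5,0,67,0]]]}}

```text
t: 2.1
ee_pos: [547.8, -73.5, 119.9]
tool_rot: [0.0, 0.707, 0.708, 0.0]
ft_force: [0.5, -0.1, -0.0]
width: 55.4
```

{"op": "servo_tool", "data": {"commands": [[[0,0,0,0],[0,0,0,0],[0,0,0,0],[0,0,0,0],[0,0,0,0],[0,0,0,0]]], "grip": 5, "force": 40}}

```text
t: 2.85
ee_pos: [546.4, -73.4, 120.8]
tool_rot: [-0.0, 0.707, 0.708, -0.0]
ft_force: [-6.1, 1.0, 5.9]
width: 21.0
```

```bash
cat > arc.py <<'E'
import sys
from h import *
# usage: arc.py cx cy total_deg nrows hold
cx,cy,tot,n,hold=[float(a) for a in sys.argv[1:6]]; n=int(n)
s=status.read_state(); e=s["ee_pos"]; v=e[:2]-[cx,cy]; a=np.arctan2(v[1],v[0]); f=s["ft_force"]
r=np.array([np.cos(a),np.sin(a)]); tt=np.array([-r[1],r[0]])
print("t",round(s["t"],2),"ang %.2f rad %.2f"%(np.degrees(a),np.hypot(*v)),"Frad %.1f Ftan %.1f Fz %.1f"%(f[:2]@r,f[:2]@tt,f[2]),"z",e[2].round(1))
rows=[]
for i in range(1,n+1):
    b=a+np.radians(tot*i/n); p=np.array([cx,cy])+52*np.array([np.cos(b),np.sin(b)])-e[:2]
    rows.append([round(p[1]*2)/2,round(p[0]*2)/2,0,0])
rows+= [rows[-1]]*int(hold)
print(rows)
E
python3 arc.py 597.2 -63 -56 7 1
```

```text
t 2.85 ang -168.48 rad 51.89 Frad 5.8 Ftan -2.2 Fz 5.9 z 120.8
[[7.0, -1.0, 0, 0], [14.5, -1.0, 0, 0], [21.5, 0.0, 0, 0], [28.5, 2.0, 0, 0], [35.0, 5.0, 0, 0], [41.5, 9.0, 0, 0], [47.0, 13.5, 0, 0], [47.0, 13.5, 0, 0]]
```

{"op": "servo_tool", "data": {"commands": [[[7,-1,0,0],[14.5,-1,0,0],[21.5,0,0,0],[28.5,2,0,0],[35,5,0,0],[41.5,9,0,0],[47,13.5,0,0],[47,13.5,0,0]]]}}

```text
t: 3.85
ee_pos: [558.9, -25.4, 121.0]
tool_rot: [-0.001, 0.706, 0.708, -0.001]
ft_force: [-3.8, 0.2, 4.6]
width: 21.6
```

```bash
python3 arc.py 597.2 -63 -56 7 1
```

```text
t 3.85 ang 135.53 rad 53.61 Frad 2.8 Ftan 2.6 Fz 4.6 z 121.0
[[3.5, 6.5, 0, 0], [7.5, 12.5, 0, 0], [11.0, 19.0, 0, 0], [13.0, 26.0, 0, 0], [14.0, 33.0, 0, 0], [14.5, 40.5, 0, 0], [13.5, 47.5, 0, 0], [13.5, 47.5, 0, 0]]
```

{"op": "servo_tool", "data": {"commands": [[[3.5,6.5,0,0],[7.5,12.5,0,0],[11,19,0,0],[13,26,0,0],[14,33,0,0],[14.5,40.5,0,0],[13.5,47.5,0,0],[13.5,47.5,0,0]]]}}

```text
t: 4.85
ee_pos: [606.9, -10.3, 121.1]
tool_rot: [-0.002, 0.706, 0.708, 0.001]
ft_force: [-2.1, 5.6, 3.7]
width: 21.5
```

```bash
python3 arc.py 597.2 -63 -20 3 1
```

```text
t 4.85 ang 79.58 rad 53.62 Frad 5.1 Ftan 3.0 Fz 3.7 z 121.1
[[-3.0, 5.5, 0, 0], [-5.0, 11.0, 0, 0], [-8.0, 16.5, 0, 0], [-8.0, 16.5, 0, 0]]
```

{"op": "servo_tool", "data": {"commands": [[[-3,5.5,0,0],[-5,11,0,0],[-8,16.5,0,0],[-8,16.5,0,0]]]}}

```text
t: 5.35
ee_pos: [624.1, -17.1, 121.2]
tool_rot: [-0.002, 0.706, 0.708, 0.002]
ft_force: [0.3, 5.5, 1.7]
width: 21.8
```

```bash
python3 arc.py 597.2 -62.2 -8 2 1
python3 - <<'E'
import numpy as np
from scipy.optimize import least_squares
from rig import status
e=status.read_state()["ee_pos"]
P=np.array([[546.4,-73.4],[558.9,-25.4],[606.9,-10.3],e[:2]])
print(least_squares(lambda c:np.hypot(*(P-c).T)-52,[597,-63]).x, least_squares(lambda c:np.hypot(*(P-c[:2]).T)-c[2],[597,-63,52]).x)
E
```

```text
t 5.35 ang 59.18 rad 52.49 Frad 4.9 Ftan 2.6 Fz 1.7 z 121.2
[[-2.5, 3.0, 0, 0], [-4.5, 5.5, 0, 0], [-4.5, 5.5, 0, 0]]
[596.77572764 -61.24618652] [596.51720397 -60.86350555  51.67181338]
```

```bash
cat > ch.py <<'E'
import sys
from h import *
cx,cy,st,k=[float(a) for a in sys.argv[1:5]]
s=status.read_state(); e=s["ee_pos"]; v=e[:2]-[cx,cy]; a=np.arctan2(v[1],v[0]); f=s["ft_force"]
print("t",round(s["t"],2),"ang %.2f rad %.2f"%(np.degrees(a),np.hypot(*v)))
q=e[:2]
for i in range(1,int(k)+1):
    b=a+np.radians(st*i); p=np.array([cx,cy])+52*np.array([np.cos(b),np.sin(b)]); dd=p-q; q=p
    print(round(np.degrees(b),1),"move x %.1f y %.1f"%(dd[1],dd[0]),"end ee",p.round(1),"tan_dir(ccw)",np.round([-np.sin(b),np.cos(b)],2))
E
python3 ch.py 597 -61.7 -8 8
```

```text
t 5.35 ang 58.71 rad 52.17
50.7 move x -4.3 y 5.8 end ee [629.9 -21.5] tan_dir(ccw) [-0.77  0.63]
42.7 move x -5.0 y 5.3 end ee [635.2 -26.4] tan_dir(ccw) [-0.68  0.73]
34.7 move x -5.7 y 4.5 end ee [639.7 -32.1] tan_dir(ccw) [-0.57  0.82]
26.7 move x -6.2 y 3.7 end ee [643.5 -38.3] tan_dir(ccw) [-0.45  0.89]
18.7 move x -6.7 y 2.8 end ee [646.3 -45. ] tan_dir(ccw) [-0.32  0.95]
10.7 move x -7.0 y 1.8 end ee [648.1 -52. ] tan_dir(ccw) [-0.19  0.98]
2.7 move x -7.2 y 0.8 end ee [648.9 -59.2] tan_dir(ccw) [-0.05  1.  ]
-5.3 move x -7.3 y -0.2 end ee [648.8 -66.5] tan_dir(ccw) [0.09 1.  ]
```

{"op": "servo_tool", "data": {"commands": [[[-2.5,3,0,0],[-4.5,6,0,0],[-4.5,6,0,0]]]}}

```text
t: 5.72
ee_pos: [630.3, -21.5, 121.2]
tool_rot: [-0.002, 0.706, 0.708, 0.003]
ft_force: [-1.7, 4.3, 1.7]
width: 21.3
```

```bash
python3 arc.py 597 -61.7 -8 2 1
```

```text
t 5.72 ang 50.36 rad 52.16 Frad 2.3 Ftan 4.1 Fz 1.7 z 121.2
[[-2.5, 2.5, 0, 0], [-5.0, 5.0, 0, 0], [-5.0, 5.0, 0, 0]]
```

{"op": "servo_tool", "data": {"commands": [[[-2.5,2.5,0,0],[-5,5,0,0],[-5,5,0,0]]]}}

```text
t: 6.1
ee_pos: [635.7, -26.8, 121.2]
tool_rot: [-0.002, 0.706, 0.708, 0.003]
ft_force: [-0.8, 3.4, 1.7]
width: 21.3
```

```bash
python3 arc.py 597 -61.7 -8 2 1
```

```text
t 6.1 ang 42.00 rad 52.13 Frad 1.7 Ftan 3.0 Fz 1.7 z 121.2
[[-3.0, 2.0, 0, 0], [-6.0, 4.5, 0, 0], [-6.0, 4.5, 0, 0]]
```

{"op": "servo_tool", "data": {"commands": [[[-3,2,0,0],[-6,4.5,0,0],[-6,4.5,0,0]]]}}

```text
t: 6.48
ee_pos: [640.6, -33.3, 121.1]
tool_rot: [-0.002, 0.706, 0.708, 0.003]
ft_force: [-1.1, 3.4, 1.6]
width: 21.5
```

```bash
python3 arc.py 597 -61.7 -8 2 1
```

```text
t 6.47 ang 33.12 rad 52.03 Frad 0.9 Ftan 3.4 Fz 1.6 z 121.1
[[-3.0, 2.0, 0, 0], [-6.5, 3.5, 0, 0], [-6.5, 3.5, 0, 0]]
```

{"op": "servo_tool", "data": {"commands": [[[-3,2,0,0],[-6.5,3.5,0,0],[-6.5,3.5,0,0]]]}}

```text
t: 6.85
ee_pos: [644.4, -40.3, 121.1]
tool_rot: [-0.001, 0.706, 0.708, 0.003]
ft_force: [-0.9, 2.7, 0.9]
width: 21.4
```

```bash
python3 arc.py 597 -61.7 -8 2 1
```

```text
t 6.85 ang 24.25 rad 51.99 Frad 0.3 Ftan 2.9 Fz 0.9 z 121.1
[[-3.5, 1.5, 0, 0], [-7.0, 2.5, 0, 0], [-7.0, 2.5, 0, 0]]
```

{"op": "servo_tool", "data": {"commands": [[[-3.5,1.5,0,0],[-7,2.5,0,0],[-7,2.5,0,0]]]}}

```text
t: 7.22
ee_pos: [647.1, -48.0, 121.0]
tool_rot: [-0.001, 0.706, 0.708, 0.002]
ft_force: [-0.5, 2.8, 1.8]
width: 21.8
```

```bash
python3 arc.py 597 -61.7 -8 2 1
```

```text
t 7.22 ang 15.34 rad 51.91 Frad 0.3 Ftan 2.9 Fz 1.8 z 121.0
[[-3.5, 1.0, 0, 0], [-7.0, 1.5, 0, 0], [-7.0, 1.5, 0, 0]]
```

{"op": "servo_tool", "data": {"commands": [[[-3.5,1,0,0],[-7,1.5,0,0],[-7,1.5,0,0]]]}}

```text
t: 7.6
ee_pos: [648.5, -55.5, 121.0]
tool_rot: [-0.001, 0.707, 0.708, 0.002]
ft_force: [-1.8, 3.6, 2.8]
width: 21.3
```

```bash
python3 arc.py 597 -61.7 -8 2 1
```

```text
t 7.6 ang 6.86 rad 51.91 Frad -1.3 Ftan 3.8 Fz 2.8 z 121.0
[[-3.5, 0.5, 0, 0], [-7.0, 0.5, 0, 0], [-7.0, 0.5, 0, 0]]
```

{"op": "servo_tool", "data": {"commands": [[[-3.5,0.5,0,0],[-7,0.5,0,0],[-7,0.5,0,0]]]}}

```text
t: 7.98
ee_pos: [648.9, -63.0, 120.9]
tool_rot: [-0.001, 0.707, 0.707, 0.002]
ft_force: [-2.6, 3.2, 1.7]
width: 21.6
```

```bash
python3 arc.py 597 -61.7 -8 2 1
```

```text
t 7.97 ang -1.40 rad 51.89 Frad -2.7 Ftan 3.1 Fz 1.7 z 120.9
[[-3.5, 0.0, 0, 0], [-7.0, -0.5, 0, 0], [-7.0, -0.5, 0, 0]]
```

{"op": "servo_tool", "data": {"commands": [[[-3.5,0,0,0],[-7,-0.5,0,0],[-7,-0.5,0,0]]]}}

```text
t: 8.35
ee_pos: [648.1, -70.3, 120.8]
tool_rot: [-0.001, 0.707, 0.707, 0.002]
ft_force: [-2.7, 4.3, 1.3]
width: 21.4
```

```bash
python3 arc.py 596.7 -61.7 -8 2 1
```

```text
t 8.35 ang -9.52 rad 52.16 Frad -3.3 Ftan 3.8 Fz 1.3 z 120.8
[[-3.5, -1.0, 0, 0], [-7.0, -2.0, 0, 0], [-7.0, -2.0, 0, 0]]
```

{"op": "servo_tool", "data": {"commands": [[[-3.5,-1,0,0],[-7,-2,0,0],[-7,-2,0,0]]]}}

```text
t: 8.72
ee_pos: [646.3, -77.7, 120.8]
tool_rot: [-0.001, 0.707, 0.707, 0.002]
ft_force: [-1.7, 4.6, 1.3]
width: 21.8
```

```bash
python3 arc.py 596.7 -61.7 -8 2 1
```

```text
t 8.72 ang -17.90 rad 52.08 Frad -3.0 Ftan 3.9 Fz 1.3 z 120.8
[[-3.5, -1.5, 0, 0], [-6.5, -3.0, 0, 0], [-6.5, -3.0, 0, 0]]
```

{"op": "servo_tool", "data": {"commands": [[[-3.5,-1.5,0,0],[-6.5,-3,0,0],[-6.5,-3,0,0]]]}}

```text
t: 9.1
ee_pos: [643.4, -84.6, 120.8]
tool_rot: [-0.001, 0.707, 0.707, 0.002]
ft_force: [-0.2, 3.8, 0.7]
width: 21.7
```

```bash
python3 arc.py 596.7 -61.7 -8 2 1
```

```text
t 9.1 ang -26.09 rad 51.97 Frad -1.9 Ftan 3.3 Fz 0.7 z 120.8
[[-3.0, -1.5, 0, 0], [-6.5, -3.5, 0, 0], [-6.5, -3.5, 0, 0]]
```

{"op": "servo_tool", "data": {"commands": [[[-3,-1.5,0,0],[-6.5,-3.5,0,0],[-6.5,-3.5,0,0]]]}}

```text
t: 9.48
ee_pos: [639.6, -91.1, 120.7]
tool_rot: [-0.001, 0.707, 0.707, 0.002]
ft_force: [-0.5, 3.8, 1.5]
width: 21.6
```

```bash
python3 arc.py 596.7 -61.7 -8 2 1
```

```text
t 9.47 ang -34.39 rad 52.00 Frad -2.6 Ftan 2.9 Fz 1.5 z 120.7
[[-3.0, -2.0, 0, 0], [-5.5, -4.5, 0, 0], [-5.5, -4.5, 0, 0]]
```

{"op": "servo_tool", "data": {"commands": [[[-3,-2,0,0],[-5.5,-4.5,0,0],[-5.5,-4.5,0,0]]]}}

```text
t: 9.85
ee_pos: [635.2, -96.5, 120.8]
tool_rot: [-0.001, 0.707, 0.707, 0.002]
ft_force: [-0.7, 4.0, 0.4]
width: 21.5
```

```bash
python3 arc.py 596.7 -61.7 -8 2 1
```

```text
t 9.85 ang -42.11 rad 51.91 Frad -3.2 Ftan 2.5 Fz 0.4 z 120.8
[[-2.5, -2.5, 0, 0], [-5.0, -5.0, 0, 0], [-5.0, -5.0, 0, 0]]
```

{"op": "servo_tool", "data": {"commands": [[[-2.5,-2.5,0,0],[-5,-5,0,0],[-5,-5,0,0]]]}}

```text
t: 10.22
ee_pos: [630.3, -101.3, 120.7]
tool_rot: [-0.001, 0.707, 0.707, 0.002]
ft_force: [0.2, 4.6, 1.3]
width: 21.5
```

```bash
python3 arc.py 596.7 -61.3 -8 2 1
```

```text
t 10.22 ang -49.96 rad 52.19 Frad -3.4 Ftan 3.1 Fz 1.3 z 120.7
[[-2.0, -3.0, 0, 0], [-4.0, -6.0, 0, 0], [-4.0, -6.0, 0, 0]]
```

{"op": "servo_tool", "data": {"commands": [[[-2,-3,0,0],[-4,-6,0,0],[-4,-6,0,0]]]}}

```text
t: 10.6
ee_pos: [624.7, -105.2, 120.8]
tool_rot: [-0.001, 0.707, 0.707, 0.002]
ft_force: [0.2, 4.5, 0.2]
width: 21.4
```

```bash
python3 arc.py 596.7 -61.3 -8 2 1
```

```text
t 10.6 ang -57.46 rad 52.11 Frad -3.6 Ftan 2.6 Fz 0.2 z 120.8
[[-2.0, -3.0, 0, 0], [-3.5, -6.5, 0, 0], [-3.5, -6.5, 0, 0]]
```

{"op": "servo_tool", "data": {"commands": [[[-2,-3,0,0],[-3.5,-6.5,0,0],[-3.5,-6.5,0,0]]]}}

```text
t: 10.98
ee_pos: [618.6, -108.6, 120.8]
tool_rot: [-0.0, 0.707, 0.707, 0.003]
ft_force: [0.8, 4.5, -0.5]
width: 21.6
```

```bash
python3 arc.py 596.7 -61.3 -8 2 1
```

```text
t 10.97 ang -65.15 rad 52.12 Frad -3.8 Ftan 2.7 Fz -0.5 z 120.8
[[-1.5, -3.5, 0, 0], [-2.5, -7.0, 0, 0], [-2.5, -7.0, 0, 0]]
```

{"op": "servo_tool", "data": {"commands": [[[-1.5,-3.5,0,0],[-2.5,-7,0,0],[-2.5,-7,0,0]]]}}

```text
t: 11.35
ee_pos: [612.2, -111.0, 120.8]
tool_rot: [0.0, 0.707, 0.707, 0.003]
ft_force: [1.6, 4.8, -1.1]
width: 21.3
```

```bash
python3 arc.py 596.7 -61.3 -8 2 1
```

```text
t 11.35 ang -72.64 rad 52.11 Frad -4.2 Ftan 2.9 Fz -1.1 z 120.8
[[-1.0, -3.5, 0, 0], [-1.5, -7.0, 0, 0], [-1.5, -7.0, 0, 0]]
```

{"op": "servo_tool", "data": {"commands": [[[-0.5,-3.5,0,0],[-1.5,-7,0,0],[-1.5,-7,0,0]]]}}

```text
t: 11.72
ee_pos: [606.1, -112.5, 120.8]
tool_rot: [0.001, 0.707, 0.707, 0.004]
ft_force: [2.7, 3.9, -2.2]
width: 21.4
```

```bash
python3 arc.py 596.7 -61 -8 2 1
```

```text
t 11.72 ang -79.69 rad 52.35 Frad -3.3 Ftan 3.4 Fz -2.2 z 120.8
[[0.0, -3.5, 0, 0], [-0.5, -7.5, 0, 0], [-0.5, -7.5, 0, 0]]
```

{"op": "servo_tool", "data": {"commands": [[[0,-3.5,0,0],[-0.5,-7.5,0,0],[-0.5,-7.5,0,0]]]}}

```text
t: 12.1
ee_pos: [599.5, -113.2, 120.9]
tool_rot: [0.001, 0.707, 0.707, 0.004]
ft_force: [2.3, 4.0, -1.7]
width: 21.3
```

```bash
python3 arc.py 596.7 -61 -8 2 1
```

```text
t 12.1 ang -86.89 rad 52.30 Frad -3.9 Ftan 2.5 Fz -1.7 z 120.9
[[0.0, -3.5, 0, 0], [0.5, -7.5, 0, 0], [0.5, -7.5, 0, 0]]
```

{"op": "servo_tool", "data": {"commands": [[[0,-3.5,0,0],[0.5,-7.5,0,0],[0.5,-7.5,0,0]]]}}

```text
t: 12.48
ee_pos: [593.0, -113.1, 120.9]
tool_rot: [0.002, 0.707, 0.707, 0.004]
ft_force: [3.3, 3.6, -2.2]
width: 21.7
```

```bash
python3 arc.py 596.7 -61 -8 2 1
```

```text
t 12.47 ang -94.01 rad 52.28 Frad -3.8 Ftan 3.0 Fz -2.2 z 120.9
[[0.5, -3.5, 0, 0], [1.5, -7.0, 0, 0], [1.5, -7.0, 0, 0]]
```

{"op": "servo_tool", "data": {"commands": [[[0.5,-3.5,0,0],[1.5,-7,0,0],[1.5,-7,0,0]]]}}

```text
t: 12.85
ee_pos: [586.8, -112.3, 121.0]
tool_rot: [0.003, 0.707, 0.707, 0.004]
ft_force: [3.8, 1.5, -3.2]
width: 21.4
```

```bash
python3 arc.py 596.7 -61 -8 2 1
```

```text
t 12.85 ang -100.90 rad 52.21 Frad -2.2 Ftan 3.4 Fz -3.2 z 121.0
[[1.0, -3.5, 0, 0], [2.0, -7.0, 0, 0], [2.0, -7.0, 0, 0]]
```

{"op": "servo_tool", "data": {"commands": [[[1,-3.5,0,0],[2,-7,0,0],[2,-7,0,0]]]}}

```text
t: 13.22
ee_pos: [580.4, -110.6, 121.0]
tool_rot: [0.004, 0.707, 0.707, 0.005]
ft_force: [4.4, 2.6, -2.9]
width: 21.4
```

```bash
python3 arc.py 596.7 -61 -8 2 1
```

```text
t 13.22 ang -108.19 rad 52.21 Frad -3.8 Ftan 3.4 Fz -2.9 z 121.0
[[1.5, -3.5, 0, 0], [3.0, -6.5, 0, 0], [3.0, -6.5, 0, 0]]
```

{"op": "servo_tool", "data": {"commands": [[[1.5,-3.5,0,0],[3,-6.5,0,0],[3,-6.5,0,0]]]}}

```text
t: 13.6
ee_pos: [574.3, -108.1, 121.0]
tool_rot: [0.004, 0.707, 0.707, 0.004]
ft_force: [5.0, 1.9, -3.7]
width: 20.9
```

```bash
python3 arc.py 596.7 -61 -8 2 1
```

```text
t 13.6 ang -115.42 rad 52.16 Frad -3.9 Ftan 3.7 Fz -3.7 z 121.0
[[2.0, -3.0, 0, 0], [3.5, -6.5, 0, 0], [3.5, -6.5, 0, 0]]
```

{"op": "servo_tool", "data": {"commands": [[[2,-3,0,0],[3.5,-6.5,0,0],[3.5,-6.5,0,0]]]}}

```text
t: 13.98
ee_pos: [568.3, -104.8, 121.0]
tool_rot: [0.005, 0.707, 0.707, 0.005]
ft_force: [4.8, 2.1, -4.0]
width: 21.4
```

```bash
python3 arc.py 596.7 -61 -8 2 1
```

```text
t 13.97 ang -122.91 rad 52.23 Frad -4.3 Ftan 2.9 Fz -4.0 z 121.0
[[2.5, -3.0, 0, 0], [4.5, -5.5, 0, 0], [4.5, -5.5, 0, 0]]
```

{"op": "servo_tool", "data": {"commands": [[[2.5,-3,0,0],[4.5,-5.5,0,0],[4.5,-5.5,0,0]]]}}

```text
t: 14.35
ee_pos: [563.2, -101.0, 121.0]
tool_rot: [0.005, 0.707, 0.707, 0.004]
ft_force: [4.4, 0.7, -4.2]
width: 21.2
```

```bash
python3 arc.py 596.7 -61 -8 2 1
```

```text
t 14.35 ang -129.96 rad 52.19 Frad -3.4 Ftan 3.0 Fz -4.2 z 121.0
[[2.5, -2.5, 0, 0], [5.0, -5.0, 0, 0], [5.0, -5.0, 0, 0]]
```

{"op": "servo_tool", "data": {"commands": [[[2.5,-2.5,0,0],[5,-5,0,0],[5,-5,0,0]]]}}

```text
t: 14.72
ee_pos: [559.9, -97.8, 121.2]
tool_rot: [0.008, 0.708, 0.707, 0.004]
ft_force: [8.3, -3.0, -6.8]
width: 21.3
```

```bash
python3 arc.py 596.7 -61 -8 2 1
```

```text
t 14.72 ang -134.99 rad 52.06 Frad -3.7 Ftan 8.0 Fz -6.8 z 121.2
[[2.5, -2.5, 0, 0], [5.5, -4.5, 0, 0], [5.5, -4.5, 0, 0]]
```

{"op": "servo_tool", "data": {"commands": [[[1,-1,0,0],[2,-2,0,0],[2,-2,0,0],[2,-2,0,0]]]}}

```text
t: 15.22
ee_pos: [559.7, -97.6, 121.2]
tool_rot: [0.01, 0.708, 0.706, 0.004]
ft_force: [8.6, -2.0, -7.7]
width: 21.5
```

```bash
python3 arc.py 596.7 -61 4 2 1
```

```text
t 15.22 ang -135.26 rad 52.05 Frad -4.7 Ftan 7.4 Fz -7.7 z 121.2
[[-1.0, 1.5, 0, 0], [-2.5, 2.5, 0, 0], [-2.5, 2.5, 0, 0]]
```

{"op": "servo_tool", "data": {"commands": [[[2,-2,0,0],[3.5,-3.5,0,0],[3.5,-3.5,0,0],[3.5,-3.5,0,0]]]}}

```text
t: 15.72
ee_pos: [558.7, -96.5, 121.3]
tool_rot: [0.013, 0.708, 0.706, 0.003]
ft_force: [11.1, -4.5, -9.6]
width: 21.7
```

```bash
python3 arc.py 596.7 -61 4 2 1
```

```text
t 15.72 ang -137.00 rad 52.03 Frad -5.0 Ftan 10.8 Fz -9.6 z 121.3
[[-1.5, 1.5, 0, 0], [-2.5, 2.5, 0, 0], [-2.5, 2.5, 0, 0]]
```

The seat is felt: tangential force rose from about 3 N to 8 N and then 10.8 N, springily at about 1.5–2 N/mm. Extrapolated contact is at crank angle -131.4°. Now I'll open and count the turns.

```bash
cat > arc.py <<'E'
import sys
from h import *
from scipy.spatial.transform import Rotation as Ro
cx,cy,tot,n,hold=[float(a) for a in sys.argv[1:6]]; n=int(n); z=float(sys.argv[6]) if len(sys.argv)>6 else 121
s=status.read_state(); e=s["ee_pos"]; v=e[:2]-[cx,cy]; a=np.arctan2(v[1],v[0]); f=s["ft_force"]
w,x,y,zz=s["tool_rot"]; R=Ro.from_quat([x,y,zz,w])
r=np.array([np.cos(a),np.sin(a)]); tt=np.array([-r[1],r[0]])
print("t",round(s["t"],2),"ang %.2f rad %.2f"%(np.degrees(a),np.hypot(*v)),"Frad %.1f Ftan %.1f Fz %.1f"%(f[:2]@r,f[:2]@tt,f[2]),"z",e[2].round(1),"tilt dir",R.apply([0,0,1]).round(3))
rows=[]
for i in range(1,n+1):
    b=a+np.radians(tot*i/n); p=np.array([cx+52*np.cos(b),cy+52*np.sin(b),z])-e
    p=R.inv().apply(p); rows.append([float(round(q*2)/2) for q in p]+[0])
rows+= [rows[-1]]*int(hold)
print(rows)
E
python3 arc.py 596.7 -61 96 8 0
```

```text
t 15.72 ang -137.00 rad 52.03 Frad -5.0 Ftan 10.8 Fz -9.6 z 121.3 tilt dir [ 0.023 -0.013 -1.   ]
[[-7.0, 8.0, 0.5, 0], [-12.5, 18.0, 1.0, 0], [-15.5, 28.0, 1.0, 0], [-16.5, 39.0, 1.5, 0], [-15.0, 50.0, 1.5, 0], [-11.5, 60.0, 2.0, 0], [-6.0, 69.5, 2.0, 0], [1.5, 77.5, 2.0, 0]]
```

{"op": "servo_tool", "data": {"commands": [[[-7,8,0.5,0],[-12.5,18,1,0],[-15.5,28,1,0],[-16.5,39,1.5,0],[-15,50,1.5,0],[-11.5,60,2,0],[-6,69.5,2,0],[1.5,77.5,2,0]]]}}

```text
t: 16.73
ee_pos: [634.9, -96.3, 121.2]
tool_rot: [0.012, 0.709, 0.706, 0.001]
ft_force: [-5.4, -0.5, 4.4]
width: 21.6
```

```bash
python3 arc.py 596.7 -61 96 8 0
```

```text
t 16.73 ang -42.74 rad 52.05 Frad -3.6 Ftan -4.0 Fz 4.4 z 121.2 tilt dir [ 0.019 -0.016 -1.   ]
[[9.0, 6.5, 0.0, 0], [18.5, 11.0, 0.0, 0], [29.5, 13.5, 0.0, 0], [40.0, 13.5, 0.0, 0], [51.0, 11.0, -0.5, 0], [61.0, 7.0, -0.5, 0], [69.5, 0.5, -1.0, 0], [77.0, -7.5, -1.0, 0]]
```

{"op": "servo_tool", "data": {"commands": [[[9,6.5,0,0],[18.5,11,0,0],[29.5,13.5,0,0],[40,13.5,0,0],[51,11,-0.5,0],[61,7,-0.5,0],[69.5,0.5,-1,0],[77,-7.5,-1,0]]]}}

```text
t: 17.73
ee_pos: [628.8, -20.0, 121.0]
tool_rot: [0.014, 0.709, 0.705, 0.001]
ft_force: [2.4, -5.6, -1.3]
width: 21.6
```

```bash
python3 arc.py 596.7 -61 96 8 0
```

```text
t 17.73 ang 51.93 rad 52.10 Frad -3.0 Ftan -5.3 Fz -1.3 z 121.0 tilt dir [ 0.022 -0.018 -1.   ]
[[5.5, -9.5, -0.5, 0], [9.5, -19.5, -0.5, 0], [11.0, -30.5, -1.0, 0], [10.0, -41.0, -1.0, 0], [7.0, -51.5, -1.0, 0], [2.0, -61.0, -1.5, 0], [-5.0, -69.5, -1.5, 0], [-14.0, -76.0, -1.5, 0]]
```

Unwrapped 51.9°.

{"op": "servo_tool", "data": {"commands": [[[5.5,-9.5,-0.5,0],[9.5,-19.5,-0.5,0],[11,-30.5,-1,0],[10,-41,-1,0],[7,-51.5,-1,0],[2,-61,-1.5,0],[-5,-69.5,-1.5,0],[-14,-76,-1.5,0]]]}}

```text
t: 18.73
ee_pos: [553.2, -31.9, 120.7]
tool_rot: [0.013, 0.708, 0.706, 0.003]
ft_force: [6.3, 1.7, -7.4]
width: 21.6
```

```bash
python3 arc.py 596.7 -61 96 8 0
```

```text
t 18.73 ang 146.20 rad 52.34 Frad -4.3 Ftan -5.0 Fz -7.4 z 120.7 tilt dir [ 0.023 -0.014 -1.   ]
[[-10.0, -4.5, -0.5, 0], [-20.5, -7.5, 0.0, 0], [-31.0, -8.5, 0.0, 0], [-42.0, -7.0, 0.0, 0], [-52.0, -3.0, 0.5, 0], [-61.5, 3.0, 0.5, 0], [-69.0, 10.5, 1.0, 0], [-75.0, 19.5, 1.0, 0]]
```

146.2°.

{"op": "servo_tool", "data": {"commands": [[[-10,-4.5,-0.5,0],[-20.5,-7.5,0,0],[-31,-8.5,0,0],[-42,-7,0,0],[-52,-3,0.5,0],[-61.5,3,0.5,0],[-69,10.5,1,0],[-75,19.5,1,0]]]}}

```text
t: 19.73
ee_pos: [571.5, -106.8, 120.8]
tool_rot: [0.012, 0.708, 0.706, 0.003]
ft_force: [-3.0, 3.8, 0.1]
width: 21.2
```

```bash
python3 arc.py 596.7 -61 96 8 0
```

```text
t 19.73 ang -118.81 rad 52.24 Frad -1.9 Ftan -4.5 Fz 0.1 z 120.8 tilt dir [ 0.021 -0.013 -1.   ]
[[-4.0, 10.0, 0.0, 0], [-6.0, 21.0, 0.5, 0], [-5.5, 31.5, 0.5, 0], [-3.0, 42.5, 1.0, 0], [1.5, 52.0, 1.0, 0], [8.0, 60.5, 1.0, 0], [16.5, 68.0, 1.0, 0], [26.0, 73.0, 1.0, 0]]
```

Unwrapped 241.2° (just over 1 turn from contact).

{"op": "servo_tool", "data": {"commands": [[[-4,10,0,0],[-6,21,0.5,0],[-5.5,31.5,0.5,0],[-3,42.5,1,0],[1.5,52,1,0],[8,60.5,1,0],[16.5,68,1,0],[26,73,1,0]]]}}

```text
t: 20.72
ee_pos: [644.2, -82.5, 121.1]
tool_rot: [0.012, 0.709, 0.705, 0.001]
ft_force: [-7.1, -2.3, 4.7]
width: 21.2
```

```bash
python3 arc.py 596.7 -61 96 8 0
```

```text
t 20.73 ang -24.32 rad 52.17 Frad -5.6 Ftan -5.0 Fz 4.7 z 121.1 tilt dir [ 0.019 -0.016 -1.   ]
[[10.5, 3.0, 0.0, 0], [21.0, 4.5, 0.0, 0], [32.0, 3.0, -0.5, 0], [42.5, 0.0, -0.5, 0], [52.0, -5.5, -1.0, 0], [60.0, -13.0, -1.0, 0], [66.5, -21.5, -1.5, 0], [70.5, -31.5, -1.5, 0]]
```

335.7°.

{"op": "servo_tool", "data": {"commands": [[[10.5,3,0,0],[21,4.5,0,0],[32,3,-0.5,0],[42.5,0,-0.5,0],[52,-5.5,-1,0],[60,-13,-1,0],[66.5,-21.5,-1.5,0],[70.5,-31.5,-1.5,0]]]}}

```text
t: 21.72
ee_pos: [616.2, -13.0, 121.2]
tool_rot: [0.015, 0.709, 0.705, 0.002]
ft_force: [5.1, -1.7, -3.7]
width: 21.6
```

```bash
python3 arc.py 596.7 -61 96 8 0
```

```text
t 21.73 ang 67.87 rad 51.87 Frad 0.3 Ftan -5.4 Fz -3.7 z 121.2 tilt dir [ 0.024 -0.019 -1.   ]
[[3.0, -10.5, 0.0, 0], [4.0, -21.5, -0.5, 0], [2.5, -32.0, -0.5, 0], [-1.5, -42.0, -1.0, 0], [-7.5, -51.5, -1.0, 0], [-15.0, -59.0, -1.0, 0], [-24.0, -65.5, -1.0, 0], [-34.0, -69.5, -1.0, 0]]
```

427.9°.

{"op": "servo_tool", "data": {"commands": [[[3,-10.5,0,0],[4,-21.5,-0.5,0],[2.5,-32,-0.5,0],[-1.5,-42,-1,0],[-7.5,-51.5,-1,0],[-15,-59,-1,0],[-24,-65.5,-1,0],[-34,-69.5,-1,0]]]}}

```text
t: 22.72
ee_pos: [546.7, -45.4, 120.7]
tool_rot: [0.014, 0.709, 0.705, 0.004]
ft_force: [6.6, 3.5, -8.2]
width: 21.8
```

```bash
python3 arc.py 596.7 -61 96 8 0
```

```text
t 22.73 ang 162.70 rad 52.41 Frad -5.3 Ftan -5.3 Fz -8.2 z 120.7 tilt dir [ 0.025 -0.015 -1.   ]
[[-11.0, -1.5, 0.0, 0], [-21.5, -1.5, 0.0, 0], [-32.5, 1.0, 0.0, 0], [-42.0, 5.5, 0.5, 0], [-51.0, 12.0, 1.0, 0], [-58.0, 20.0, 1.0, 0], [-63.0, 29.5, 1.5, 0], [-66.5, 40.0, 2.0, 0]]
```

522.7°.

{"op": "servo_tool", "data": {"commands": [[[-11,-1.5,0,0],[-21.5,-1.5,0,0],[-32.5,1,0,0],[-42,5.5,0.5,0],[-51,12,1,0],[-58,20,1,0],[-63,29.5,1.5,0],[-66.5,40,2,0]]]}}

```text
t: 23.72
ee_pos: [585.4, -112.1, 120.8]
tool_rot: [0.013, 0.709, 0.705, 0.003]
ft_force: [-3.8, 4.1, 2.2]
width: 21.5
```

```bash
python3 arc.py 596.7 -61 96 8 0
```

```text
t 23.73 ang -102.43 rad 52.30 Frad -3.2 Ftan -4.6 Fz 2.2 z 120.8 tilt dir [ 0.023 -0.015 -1.   ]
[[-1.0, 11.0, 0.0, 0], [0.0, 21.5, 0.5, 0], [3.5, 32.0, 0.5, 0], [9.0, 41.5, 0.5, 0], [16.0, 49.5, 0.5, 0], [25.0, 56.0, 0.5, 0], [35.0, 60.5, 0.5, 0], [45.5, 62.5, 0.5, 0]]
```

617.6° (2 turns from contact = 588.6°).

{"op": "servo_tool", "data": {"commands": [[[-1,11,0,0],[0,21.5,0.5,0],[3.5,32,0.5,0],[9,41.5,0.5,0],[16,49.5,0.5,0],[25,56,0.5,0],[35,60.5,0.5,0],[45.5,62.5,0.5,0]]]}}

```text
t: 24.72
ee_pos: [648.1, -68.9, 121.3]
tool_rot: [0.015, 0.709, 0.705, 0.001]
ft_force: [-4.7, -4.0, 2.2]
width: 21.9
```

```bash
python3 arc.py 596.7 -61 96 8 0
```

```text
t 24.73 ang -8.73 rad 51.98 Frad -4.0 Ftan -4.7 Fz 2.2 z 121.3 tilt dir [ 0.022 -0.02  -1.   ]
[[11.0, 0.5, 0.0, 0], [21.5, -1.5, 0.0, 0], [31.5, -5.5, -0.5, 0], [40.5, -11.5, -0.5, 0], [48.5, -19.0, -1.0, 0], [54.0, -28.5, -1.5, 0], [58.0, -38.5, -1.5, 0], [59.5, -49.0, -2.0, 0]]
```

711.3°.

{"op": "servo_tool", "data": {"commands": [[[11,0.5,0,0],[21.5,-1.5,0,0],[31.5,-5.5,-0.5,0],[40.5,-11.5,-0.5,0],[48.5,-19,-1,0],[54,-28.5,-1.5,0],[58,-38.5,-1.5,0],[59.5,-49,-2,0]]]}}

```text
t: 25.72
ee_pos: [600.6, -9.1, 121.1]
tool_rot: [0.016, 0.709, 0.705, 0.002]
ft_force: [4.8, -1.5, -7.4]
width: 21.4
```

```bash
python3 arc.py 596.7 -61 96 8 0
```

```text
t 25.73 ang 85.71 rad 52.01 Frad -1.1 Ftan -4.9 Fz -7.4 z 121.1 tilt dir [ 0.025 -0.02  -0.999]
[[-0.5, -11.0, 0.0, 0], [-3.0, -21.5, -0.5, 0], [-8.0, -31.0, -0.5, 0], [-14.5, -39.5, -0.5, 0], [-23.0, -46.5, -0.5, 0], [-32.5, -52.0, -0.5, 0], [-43.0, -55.0, -0.5, 0], [-53.5, -55.5, 0.0, 0]]
```

805.7°; target about 953.6°.

{"op": "servo_tool", "data": {"commands": [[[-0.5,-11,0,0],[-3,-21.5,-0.5,0],[-8,-31,-0.5,0],[-14.5,-39.5,-0.5,0],[-23,-46.5,-0.5,0],[-32.5,-52,-0.5,0],[-43,-55,-0.5,0],[-53.5,-55.5,0,0]]]}}

```text
t: 26.72
ee_pos: [544.3, -60.5, 120.5]
tool_rot: [0.014, 0.709, 0.705, 0.003]
ft_force: [3.0, 5.3, -3.7]
width: 21.2
```

```bash
python3 arc.py 596.7 -61 44 5 2
```

```text
t 26.73 ang 179.47 rad 52.42 Frad -3.0 Ftan -5.3 Fz -3.7 z 120.5 tilt dir [ 0.025 -0.016 -1.   ]
[[-8.0, 1.0, -0.5, 0], [-15.5, 3.0, 0.0, 0], [-23.0, 5.5, 0.0, 0], [-30.0, 10.0, 0.5, 0], [-36.0, 15.0, 0.5, 0], [-36.0, 15.0, 0.5, 0], [-36.0, 15.0, 0.5, 0]]
```

{"op": "servo_tool", "data": {"commands": [[[-8,1,-0.5,0],[-15.5,3,0,0],[-23,5.5,0,0],[-30,10,0.5,0],[-36,15,0.5,0],[-36,15,0.5,0],[-36,15,0.5,0]]]}}

```text
t: 27.6
ee_pos: [558.7, -96.8, 120.8]
tool_rot: [0.014, 0.709, 0.705, 0.003]
ft_force: [-1.8, 2.1, -1.5]
width: 21.2
```

```bash
python3 arc.py 596.7 -61 11 2 2
```

```text
t 27.6 ang -136.77 rad 52.21 Frad -0.1 Ftan -2.8 Fz -1.5 z 120.8 tilt dir [ 0.024 -0.016 -1.   ]
[[-3.5, 4.0, 0.0, 0], [-6.5, 7.5, 0.0, 0], [-6.5, 7.5, 0.0, 0], [-6.5, 7.5, 0.0, 0]]
```

{"op": "servo_tool", "data": {"commands": [[[-3.5,4,0,0],[-6,7.5,0,0],[-6,7.5,0,0],[-6,7.5,0,0]]]}}

```text
t: 28.1
ee_pos: [566.1, -103.1, 121.0]
tool_rot: [0.014, 0.709, 0.705, 0.002]
ft_force: [-2.1, 2.0, -1.4]
width: 21.2
```

```bash
python3 arc.py 596.7 -61 0.5 1 0
```

```text
t 28.1 ang -125.98 rad 52.05 Frad -0.3 Ftan -2.9 Fz -1.4 z 121.0 tilt dir [ 0.024 -0.017 -1.   ]
[[0.0, 0.5, 0.0, 0]]
```

At 954.0°, which is +1085° from loaded closing contact and about 3.0 turns net of wind-up. Now I'll let go.

{"op": "servo_tool", "data": {"commands": [[[0,0,0,0],[0,0,0,0],[0,0,0,0],[0,0,0,0],[0,0,0,0]]], "grip": 50}}

```text
t: 28.72
ee_pos: [566.3, -103.2, 121.1]
tool_rot: [0.014, 0.709, 0.705, 0.003]
ft_force: [-0.1, -0.3, -0.3]
width: 49.8
```

{"op": "servo_tool", "data": {"commands": [[[0,0,-15,0],[0,0,-35,0],[0,0,-60,0],[0,0,-75,0],[0,0,-75,0]]]}}

```text
t: 29.35
ee_pos: [565.6, -102.3, 197.8]
tool_rot: [0.016, 0.709, 0.705, 0.003]
ft_force: [0.1, -0.6, -0.6]
width: 50.2
```

{"op": "servo_tool", "data": {"commands": [[[25,0,-10,0],[50,0,-20,0],[75,0,-30,0],[75,0,-30,0]]]}}

```text
t: 29.85
ee_pos: [565.1, -25.4, 226.3]
tool_rot: [0.016, 0.708, 0.706, 0.003]
ft_force: [-0.4, -0.7, -0.3]
width: 50.1
```

Run:
```python
from h import *
s=status.read_state(); print(s["t"],s["ee_pos"],s["ft_force"],s["width"])
p,d=read_camera("wrist"); cv2.imwrite("pics/wrist2.png",p)
```

```text
29.85 [565.12113716 -25.38989603 226.28444675] [-0.37741912 -0.65679088 -0.31711007] 50.13843094845779
```

View pics/wrist2.png

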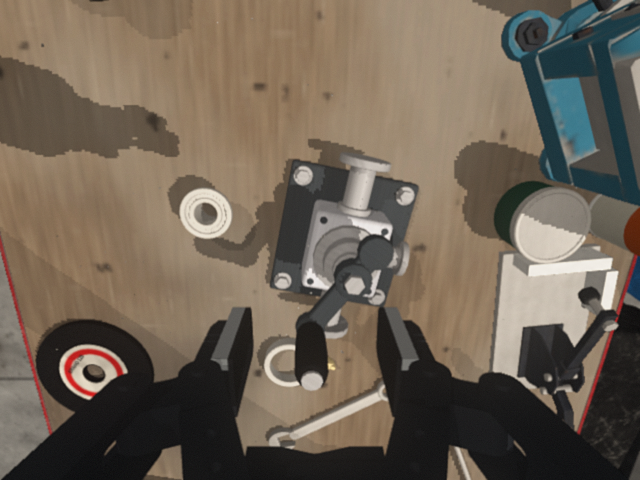

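Run:
```python
from h import *
h=atz("wrist",354.5,286,113)
for uv in ((313,381),):
  t=atz("wrist",*uv,164); v=t-h; print(h,t,np.hypot(*v[:2]),np.degrees(np.arctan2(v[1],v[0])))
```

```text
[596.71967464 -64.63582699 113.        ] [ 565.88979301 -104.85535515  164.        ] 50.67634602984736 -127.4716125014073
```

The picture shows the gripper clear of the handle, with the nut at (354,286) and the pin top at (313,381). That puts the crank at about -127.5°, against -126° from the arm. The clamp, ferrule and spanner look unmoved. Handing in.

```bash
python3 -c "
from rig import arm
print(arm.hand_in())"
```

```text
the job is handed in; nothing more can be done
None
```

I closed the grey valve gently onto its seat, opened it three full turns and let go of the handle. I handed the job in about 30 s into the 72 s allowed.

- **Seating:** The crank turned clockwise about 0.9 turn before it met the seat. The tangential force rose springily from about 3 N to 10.8 N, well under the 23 N limit. I put the contact at a crank angle of about -131°.
- **Opening:** I counted about 1085° of opening from that contact while the crank was still loaded. Allowing for spring wind-up, that is about 3.0 turns at the stem, with an uncertainty of a few degrees.
- **Last checks:** The force was near zero after release and the gripper is clear of the handle. The wrist camera puts the crank at -127.5° and the arm at -126.0°, so they disagree by 1.5°. Both agree with three turns to within a few degrees.
- **Bystanders:** The ferrule, clamp and spanner look unmoved in the last wrist picture. I did not look again at the mug, tube offcut or tape measure, but the arm never went near them.
- **Tool tilt:** The tool leaned by up to about 2° under load while turning, which had no visible effect.

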